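# Clear the wire payoff stand and hold its brake open

## Task

The small bobbin on the payoff stand is used up: lift it off the upright spindle and stand it gently, flat on its flange, wholly on the black square rubber mat beside the stand. Then grip the black knob of the spring brake, pull the brake back until the pointer on its carriage is level with the pointer of the mark clip, and keep holding it there so that I can slip the bigger bobbin on: the program finishes while it still holds the knob. Leave the loose bush, nut and big bobbin where they are.

Things in the scene. Friction and masses are not known exactly. Their poses are not given: they have to be found in the camera images.
- stand: Payoff stand, fixed: grey base plate 240 x 80 mm, 12 mm thick. Origin on the table under its middle; +x runs from the knob to the spindle, +y to the edge with the mark clip, z up. Spindle axis at x = +75 mm; steel rod guide (top 37 mm above the table) at x = -18 mm, end stop (top 33 mm) at x = -117 mm. A bench grinder 260 mm high stands close by on its right (-y) side.
- spindle_tip (a point): Top of the stand's spindle, 72 mm above the table; spindle diameter 12 mm. The bobbin sits round it on a seat disc whose top is 18 mm above the table.
- bobbin_center (a point): Small grey bobbin with a little copper winding, 56 mm across its two flanges, 36 mm high, bore 18 mm, 80 to 170 g; this point is its centre, half-way up, z along its bore. At the start it is on the spindle, flanges from 18 to 54 mm above the table; it must rise 54 mm to come off. Grip it across the rims of the flanges.
- mat: Square black rubber mat, 110 x 110 mm, 4 mm thick, fixed to the table to the left of the stand; origin at the centre of its underside, x and y along its edges. A drawer cabinet stands behind it and a vice in front, to the left.
- brake: Spring brake of the stand: aluminium carriage (36 x 40 mm, top 31 mm above the table) with a black knob, and a rod to a cork-faced shoe 34 mm wide, 16 to 46 mm above the table, 4 mm from the bobbin on its knob side. Origin at table height under the knob's axis, axes as the stand's. Pulled along the stand's -x, up to 48 mm; the spring pulls back with 4.5 N at rest, and 1.5 N more per 10 mm.
- knob (a point): Grip point on the brake's upright round knob, on its axis, 54 mm above the table: diameter 18 mm, from 34 to 73 mm above the table. The carriage's pointer, on its left (+y) edge, is at the same x as the knob's axis.
- mark (a point): Top of the pointer of the mark clip, a small light-metal clip (12 x 10 mm) on the left (+y) edge of the stand's base; its pointer aims at the carriage. It is 26 mm left of the knob's line of travel, 28 mm above the table, axes as the stand's, 22 to 40 mm from the resting knob along the stand's -x. The brake is at the mark when knob axis and this point have the same x in the stand's frame.
- bush: Loose steel bush, 27 mm across, 30 mm high, standing on the table close to the right side of the stand; origin under its centre. Leave it.
- nut: Loose steel nut, 27 mm across, 12 mm high, on the table to the left of the stand's near end; origin under its centre. Leave it.
- full_bobbin: Big bobbin full of copper wire, 90 mm across, 50 mm high, standing on the table at the far right, in front of the grinders; origin under its centre. Leave it.

How it is judged:
On the way, in this order (a step that is already met when the one before it is completed fails the run):
1. the small bobbin is lifted clear above the spindle (z of bobbin_center in the frame of spindle_tip above 0.018 m), for 0.05 s.
2. it stands wholly on the mat, released and at rest (x of bobbin_center in the frame of mat between -0.03 and 0.03 m and y of bobbin_center in the frame of mat between -0.03 and 0.03 m and z of bobbin_center in the frame of mat below 0.026 m and angle between the z axis of bobbin_center and the z axis of mat, either way round below 0.15 rad and linear speed of bobbin below 0.02 m/s and contact force between bobbin and the fingers below 0.05 N), for 0.2 s.
3. the brake is pulled to the mark (x of knob in the frame of mark between -0.004 and 0.004 m and linear speed of brake below 0.01 m/s and contact force between the fingers and brake above 2 N), for 0.3 s.
At the end, for the whole second after the job is handed in: The small bobbin stands on a flange (within 0.15 rad of flat) on the mat, its centre within 30 mm of the mat's middle along each edge of the mat, untouched and at rest; the brake's knob axis is within 4 mm of the mark along the stand's x, still, with the fingers on the brake with more than 2 N (all of step 2 and all of step 3); the arm keeps its last pose, push and grip.
It fails at once if the bush, the nut or the big bobbin is moved by more than 25 mm (distance of any of bush, nut, full_bobbin from where it was at the start of the episode above 0.025 m).
It fails at once if the small bobbin is dropped from more than about 2 cm (linear speed of bobbin above 0.65 m/s and contact force between bobbin and the fingers below 0.01 N).
It also fails if it takes over 51 s, if anything falls off the work surface, if the arm or the gripper's body presses on something with over 40 N, if the wrist force passes 120 N, or if a joint passes its speed limit or range.

## Robot

A 6-joint arm with a two-finger parallel gripper is mounted at the origin on a cart in front of the work surface, level with it; the furniture and walls round the work are solid. World frame = base frame: x ahead of the robot, y to its left, z up, the work surface at z = 0. Lengths are in m, angles in rad, forces in N, time in s.
With the tool pointing down it reaches from about 0.225 to 0.875 m from the base axis. Payload 3.4 kg.
Tool frame: the origin (TCP) lies midway between the tips of the shut fingers; the grasp point (between the pads) lies 19 mm behind it (pinch_z is the distance from the TCP to the grasp point, in m); z points along the fingers, y is the line along which they close (so a half turn about z gives the same grasp; the last joint's range is limited). The gripper opens to 85 mm and grips with 20 to 120 N. Pads are 22 mm wide; open, the fingers measure 114 mm over their backs; the gripper's body (76 mm by 85 mm) begins 54 mm behind the grasp point. The pads swing forward as they close: fully open they stand 13 mm farther back than shut.
Start: joints at [-1.384, 0.276, 1.505, -0, 1.361, -0.121], TCP at [0.174, -0.548, 0.2] pointing down, gripper open.
Joint ranges: [-2.89, 2.89], [-0.75, 2.08], [0.22, 2.7], [-1.18, 4.32], [0.11, 2.71], [-2.7, 2.7]. Speed limits (rad/s): [2.57, 2.57, 3.14, 3.14, 3.14, 3.14].

## Interface

Orientations are given as a unit quaternion [w, x, y, z].
In Python, from rig import get_state, get_image, sign_off, pinch_z gives the robot as it stands.
- The arm moves only by the tool send_rows, never from a script. Its argument "steps" is one flat list of numbers, 5 for each row, row after row: the gripper's target within -1 to 1 (fully open at 1, half-way at 0, shut at -1), then the shift along the tool's x, y, z in cm, then the turn about the tool's z in degrees. In form: [gripper, x, y, z, roll, gripper, x, y, z, roll, ...]. A call has 1 to 12 rows; each row shifts and turns the commanded pose from where the row before left it, along the tool's axes as they then stand; what a row does not reach is not made up. A row lasts 1/10 s, in which the tool goes at most 50 mm and 8.59 degrees, less where a joint would pass 70% of its speed; a pose out of reach is approached as far as the arm can. A call is refused whole if a number of a shift passes 5 or a number of a turn 8.59, either way. A call with a gripper value outside its range is refused whole. The fingers move at their own pace and stop on an object; "newtons" is the grip in N (left out, the last holds). Time passes only in rows, so rows that do not move let the fingers close. It gives the time, the measured TCP pose, the force, the opening and the grip force at its end, in the units of the state.
- get_state(): the state, without advancing time (a new reading comes with each control period).
- get_image(name): name is "scene" or "top"; returns a dict with "color" (400x640x3 uint8, red, green, blue), "mtx" (3x3 intrinsics, pixels), "k1" (the pictures are not rectified: a ray, as slopes to the right and down, at radius r is drawn at 1 + k1 r^2 times it, then the intrinsics apply), "T" (4x4, takes a point from camera to world coordinates). Camera axes: x right, y down, z forward; pixel columns grow to the right and rows downward; lengths in m; the calibration is good to about 2 mm. A picture is of the moment at which its call begins. There is no depth.
- sign_off(): hands the job in; it is judged then, once.
The state is a dict: "clock": time; "qpos": joint angles; "qd": joint speeds; "effort": joint torques, N m; "position": TCP position; "ee_rot": TCP orientation; "contact_force": force on the tool from outside, world axes, zero at the start; "moment": the same for the moment, N m; "width": finger opening in m; "gripper_force": force on a finger pad.
Only numpy, scipy, OpenCV 4.12 (cv2) and the standard library are available. Lean on these libraries where they do the work, as an engineer would, in place of code of your own. Each camera call takes 0.05 s, during which the arm holds its last target. There are 200 camera calls.

## Working session

There is one attempt and no reset: what is moved stays moved. The work goes in short steps, Python scripts to look and compute and a tool call to move; the robot and the scene stay as the last step left them, time stands still between calls to the robot, and variables do not carry over. Pictures are saved under pics/ and viewed, at most 10 in all, crops included, and the job is handed in when it is done.

Besides the shell and the picture viewer there is one more tool, called after "Call:" by a JSON object that holds its "fn" and its "kwargs", one argument or row to a line. send_rows: Moves the arm, as the interface text tells. Its arguments: {"type":"object","properties":{"steps":{"type":"array"},"newtons":{"type":"number"}},"required":["steps"]}

```bash
mkdir -p pics; ls; python3 - <<'E'
from rig import *
import cv2
print(get_state(),pinch_z)
for n in("scene","top"):
    g=get_image(n);cv2.imwrite(f"pics/{n}0.png",g["color"][:,:,::-1]);print(n,g["mtx"],g["k1"],g["T"])
E
```

```text
pics
{'clock': 0.0, 'qpos': array([-1.38396641e+00,  2.76562800e-01,  1.50616677e+00, -3.75306344e-07,
        1.36071932e+00, -1.20986538e-01]), 'qd': array([ 1.79128287e-04, -3.46791197e-04,  2.48099527e-03,  5.82055882e-05,
       -7.13929018e-04,  1.01537458e-03]), 'effort': array([ 3.16214964e-04, -4.16783094e+01, -2.45806521e+01, -6.44431384e-05,
        1.10537579e-02, -6.90504038e-06]), 'position': array([ 0.17410006, -0.54736632,  0.19954474]), 'ee_rot': array([-9.27607464e-04,  9.88179058e-01,  1.53301298e-01, -3.07330345e-05]), 'contact_force': array([0.10660532, 0.25147781, 0.82376495]), 'moment': array([-0.02896728,  0.02016813,  0.01084559]), 'gripper_force': 0.0, 'width': 0.08537348819444833} 0.0187
scene [[428.20537399   0.         320.89193269]
 [  0.         428.20537399 197.84340935]
 [  0.           0.           1.        ]] -0.017836327112071438 [[ 8.19186410e-02  8.68380453e-01 -4.89085601e-01  1.08735003e+00]
 [ 9.96638738e-01 -7.10071832e-02  4.08559177e-02 -8.42682673e-02]
 [ 7.49889392e-04 -4.90788518e-01 -8.71278410e-01  1.05694920e+00]
 [ 0.00000000e+00  0.00000000e+00  0.00000000e+00  1.00000000e+00]]
top [[463.71193782   0.         319.3114864 ]
 [  0.         463.71193782 197.28678531]
 [  0.           0.           1.        ]] -0.08128886041572427 [[ 2.09237135e-03 -9.87517107e-01  1.57497889e-01  3.49263100e-01]
 [-9.99996974e-01 -2.27008072e-03 -9.48447849e-04 -3.31020590e-02]
 [ 1.29414140e-03 -1.57495428e-01 -9.87518868e-01  1.25926226e+00]
 [ 0.00000000e+00  0.00000000e+00  0.00000000e+00  1.00000000e+00]]
```

View pics/scene0.png

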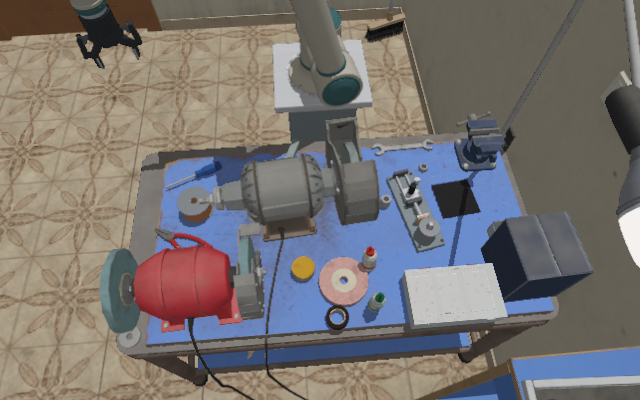

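View pics/top0.png

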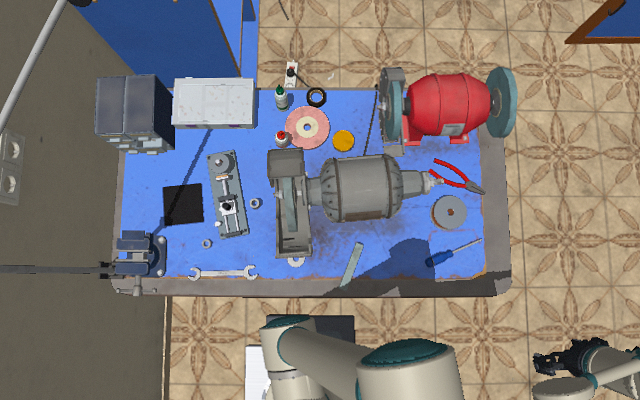

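The scene view shows the stand at about (415,210) with the bobbin near (427,230), and the mat at (456,198). In the top view the stand is at (227,193), the bobbin near (221,163) and the mat at (183,203). I'll enlarge both.

```bash
cat > h.py <<'E'
import numpy as np, cv2
from rig import *
def ray(g,u,v):
    k=g["k1"];d=np.array([[(u-g["mtx"][0,2])/g["mtx"][0,0],(v-g["mtx"][1,2])/g["mtx"][1,1]]])
    s=cv2.undistortPoints(np.array([[[u,v]]],float),g["mtx"],np.array([k,0,0,0,0.]))[0,0]
    return g["T"][:3,3],g["T"][:3,:3]@np.array([s[0],s[1],1])
def atz(g,u,v,z):
    o,d=ray(g,u,v);return o+d*(z-o[2])/d[2]
def tri(g1,p1,g2,p2):
    o1,d1=ray(g1,*p1);o2,d2=ray(g2,*p2)
    s=np.linalg.lstsq(np.c_[d1,-d2],o2-o1,rcond=None)[0]
    a,b=o1+s[0]*d1,o2+s[1]*d2
    return (a+b)/2,np.linalg.norm(a-b)
def px(g,P):
    T=np.linalg.inv(g["T"]);r=cv2.Rodrigues(T[:3,:3])[0]
    return cv2.projectPoints(np.array([P],float),r,T[:3,3],g["mtx"],np.array([g["k1"],0,0,0,0.]))[0].ravel()
def crop(g,x,y,w,h,f,name):
    c=cv2.resize(g["color"][y:y+h,x:x+w,::-1],None,fx=f,fy=f,interpolation=cv2.INTER_CUBIC)
    for i in range(0,w,10):
        cv2.putText(c,str(x+i),(i*f,9),0,.33,(0,255,255),1);cv2.line(c,(i*f,10),(i*f,16),(0,255,255),1)
    for i in range(0,h,10):
        cv2.putText(c,str(y+i),(0,i*f+4),0,.33,(0,255,255),1);cv2.line(c,(22,i*f),(28,i*f),(0,255,255),1)
    cv2.imwrite(f"pics/{name}.png",c)
E
python3 - <<'E'
from h import *
crop(get_image("scene"),370,155,120,100,6,"s1")
crop(get_image("top"),155,145,120,100,6,"t1")
E
```

```text
(no output)
```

View pics/s1.png

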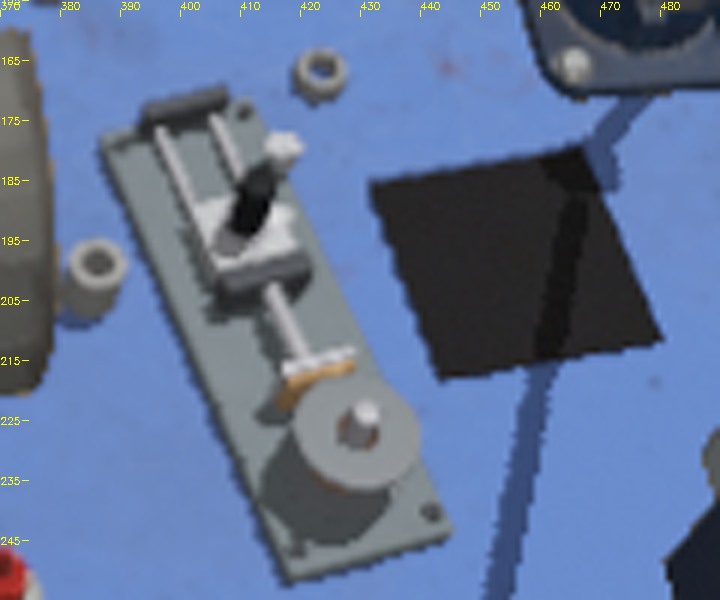

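View pics/t1.png

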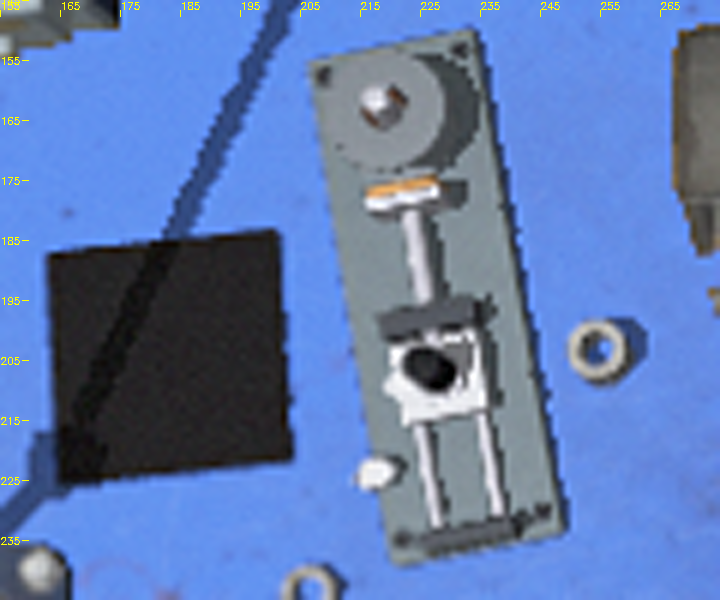

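Both crops show the points I need. Crop pixels, scene then top:
- Spindle tip: (366,405) / (378,97).
- Bobbin flange: (357,432) / (387,111).
- Knob top: (262,172) / (422,360).
- Mark clip: (285,148) / (376,472).
- Mat and base corners are also clear.

```bash
python3 - <<'E'
from h import *
S=get_image("scene");T=get_image("top")
cs=lambda p:((p[0]+.5)/6-.5+370,(p[1]+.5)/6-.5+155)
ct=lambda p:((p[0]+.5)/6-.5+155,(p[1]+.5)/6-.5+145)
np.set_printoptions(precision=4,suppress=True)
P={"tip":((366,405),(378,97),.072),"flange":((357,432),(387,111),.054),"knobtop":((262,172),(422,360),.073),"mark":((285,148),(376,472),.028),
"m1":((370,183),(60,485),.004),"m2":((582,147),(48,255),.004),"m3":((663,340),(277,231),.004),"m4":((440,380),(293,460),.004),
"b_nr":((100,145),(568,528),.012),"b_nl":((252,97),(397,556),.012),"b_fl":((452,530),(310,62),.012),"b_fr":((285,575),(475,30),.012)}
# m order: resolve by computing at known z
for k,(a,b,z) in P.items():
    print(k,tri(S,cs(a),T,ct(b)),"S@z",atz(S,*cs(a),z)[:2],"T@z",atz(T,*ct(b),z)[:2])
E
```

```text
tip (array([0.6332, 0.2324, 0.0823]), np.float64(0.0009209263635985804)) S@z [0.6284 0.2362] T@z [0.6356 0.2342]
flange (array([0.6332, 0.2343, 0.0556]), np.float64(0.001305727442024824)) S@z [0.6325 0.2355] T@z [0.6335 0.234 ]
knobtop (array([0.5172, 0.2089, 0.0847]), np.float64(0.0017625962009162502)) S@z [0.5103 0.2133] T@z [0.5187 0.2104]
mark (array([0.4743, 0.2383, 0.0323]), np.float64(0.0012143851080062653)) S@z [0.4717 0.2403] T@z [0.4747 0.2386]
m1 (array([ 0.4685,  0.3393, -0.002 ]), np.float64(0.09894731973409923)) S@z [0.4802 0.2847] T@z [0.4704 0.3894]
m2 (array([0.5497, 0.3407, 0.1435]), np.float64(0.02267835264471922)) S@z [0.4685 0.3914] T@z [0.5771 0.4008]
m3 (array([0.5943, 0.328 , 0.0566]), np.float64(0.09603990973950119)) S@z [0.575  0.4028] T@z [0.5885 0.2941]
m4 (array([ 0.5039,  0.3412, -0.1689]), np.float64(0.030612056198295417)) S@z [0.5869 0.2949] T@z [0.4824 0.2822]
b_nr (array([0.4518, 0.1563, 0.0095]), np.float64(0.002886092462003017)) S@z [0.4533 0.1572] T@z [0.4514 0.1544]
b_nl (array([0.4379, 0.2307, 0.0212]), np.float64(0.0026783461193696477)) S@z [0.4322 0.2349] T@z [0.4384 0.2313]
b_fl (array([0.6657, 0.2793, 0.016 ]), np.float64(0.00041418489247009)) S@z [0.6641 0.2809] T@z [0.6667 0.2801]
b_fr (array([0.6807, 0.2025, 0.0161]), np.float64(0.000837009067257977)) S@z [0.6791 0.2032] T@z [0.6819 0.2037]
```

```bash
cat >> h.py <<'E'
from scipy.spatial.transform import Rotation as R
def togo(P,yaw):
    s=get_state();q=s["ee_rot"];r=R.from_quat([q[1],q[2],q[3],q[0]]);M=r.as_matrix()
    cur=np.degrees(np.arctan2(M[1,0],M[0,0]))
    d=M.T@(np.array(P)-s["position"])*100
    print("t",round(s["clock"],2),"pos",s["position"].round(4),"xaxis yaw",cur.round(2),"togo cm",d.round(2),"roll",round(-(yaw-cur),2),"z",M[:,2].round(3),"w",s["width"].round(4),"F",s["contact_force"].round(1),"gf",round(float(s["gripper_force"]),1),"q",s["qpos"].round(2))
E
```

Call:
{"fn": "send_rows", "kwargs": {
  "steps": [1,0,0,-4,1,1,0,0,-4,1,1,0,0,-4,1,1,0,0,-4,1,1,0,0,-4,1,1,0,0,-2,0.9,1,0,0,0,0]
}}

```text
clock: 1.0
position: [0.1744, -0.5491, 0.424]
ee_rot: [0.004, 0.995, 0.102, 0.0]
contact_force: [0.2, 0.1, -0.2]
width: 0.0856
gripper_force: 0.0
```

```bash
python3 -c "
from h import *
togo([.6325,.2345,.42],11.7)"
```

```text
Traceback (most recent call last):
  File "h.py", line 29, in togo
    print("t",round(s["clock"],2),"pos",s["position"].round(4),"xaxis yaw",cur.round(2),"togo cm",d.round(2),"roll",round(-(yaw-cur),2),"z",M[:,2].round(3),"w",s["width"].round(4),"F",s["contact_force"].round(1),"gf",round(float(s["gripper_force"]),1),"q",s["qpos"].round(2))
                                                                                                                                                                ^^^^^^^^^^^^^^^^
AttributeError: 'float' object has no attribute 'round'
```

```bash
sed -i 's/s\["width"\].round(4)/round(s["width"],4)/' h.py; python3 -c "
from h import *
togo([.6325,.2345,.42],11.7)"
```

```text
t 1.0 pos [ 0.1744 -0.5491  0.424 ] xaxis yaw 11.74 togo cm [ 60.79 -67.4   -0.1 ] roll 0.04 z [ 0.001 -0.007 -1.   ] w 0.0856 F [ 0.2  0.1 -0.2] gf 0.0 q [-1.38  0.24  1.02 -0.    1.87 -0.02]
```

Call:
{"fn": "send_rows", "kwargs": {
  "steps": [1,2.5,-2.8,0,0,1,2.5,-2.8,0,0,1,2.5,-2.8,0,0,1,2.5,-2.8,0,0,1,2.5,-2.8,0,0,1,2.5,-2.8,0,0,1,2.5,-2.8,0,0,1,2.5,-2.8,0,0,1,2.5,-2.8,0,0,1,2.5,-2.8,0,0,1,2.5,-2.8,0,0,1,2.5,-2.8,0,0]
}}

```text
clock: 2.2
position: [0.3995, -0.1562, 0.4187]
ee_rot: [-0.001, 0.995, 0.102, -0.001]
contact_force: [0.1, -1.1, -0.2]
width: 0.0854
gripper_force: 0.0
```

Call:
{"fn": "send_rows", "kwargs": {
  "steps": [1,2.5,-2.8,0,0,1,2.5,-2.8,0,0,1,2.5,-2.8,0,0,1,2.5,-2.8,0,0,1,2.5,-2.8,0,0,1,2.5,-2.8,0,0,1,2.5,-2.8,0,0,1,2.5,-2.8,0,0,1,2.5,-2.8,0,0,1,2.5,-2.8,0,0,1,2.5,-2.8,0,0,1,0,0,0,0]
}}

```text
clock: 3.4
position: [0.6076, 0.2034, 0.4157]
ee_rot: [-0.001, 0.995, 0.105, -0.003]
contact_force: [0.6, -1.0, -1.0]
width: 0.0854
gripper_force: 0.0
```

```bash
python3 -c "
from h import *
togo([.6325,.2345,.22],11.7)"
```

```text
t 3.4 pos [0.6076 0.2034 0.4157] xaxis yaw 12.02 togo cm [ 3.18 -2.49 19.56] roll 0.32 z [-0.005  0.001 -1.   ] w 0.0854 F [ 0.6 -1.  -1. ] gf 0.0 q [0.21 0.36 0.87 0.   1.92 1.58]
```

Call:
{"fn": "send_rows", "kwargs": {
  "steps": [1,1,-0.8,3.5,0.3,1,1,-0.8,4,0,1,1,-0.8,4,0,1,0,0,4,0,1,0,0,4,0,1,0,0,4,0,1,0,0,4,0,1,0,0,0,0,1,0,0,0,0]
}}

```text
clock: 4.3
position: [0.63, 0.2283, 0.1449]
ee_rot: [0.0, 0.995, 0.1, -0.001]
contact_force: [0.5, 0.4, 1.0]
width: 0.0856
gripper_force: 0.0
```

```bash
python3 - <<'E'
from h import *
togo([.6325,.2345,.012],11.7)
S=get_image("scene");T=get_image("top")
a=S["color"][150:270,360:490,::-1];b=T["color"][130:250,150:280,::-1]
cv2.imwrite("pics/c2.png",cv2.resize(np.hstack([a,b]),(780,360),interpolation=cv2.INTER_CUBIC))
E
```

```text
t 4.3 pos [0.63   0.2283 0.1449] xaxis yaw 11.42 togo cm [ 0.4  -0.57 13.28] roll -0.28 z [-0.002 -0.001 -1.   ] w 0.0856 F [0.5 0.4 1. ] gf 0.0 q [ 0.24  0.45  1.37 -0.    1.32  1.62]
```

View pics/c2.png

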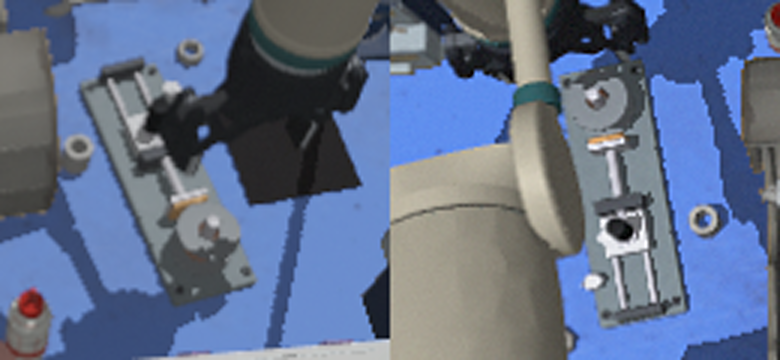

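The combined crop shows the gripper above the stand and the bobbin uncovered, at (208,235) in the scene half and (600,98) in the top half. Its place agrees with the measurement, so I'll descend.

Call:
{"fn": "send_rows", "kwargs": {
  "steps": [1,0.2,-0.3,0,0,1,0.2,-0.3,0,0,1,0,0,2.5,0,1,0,0,2.5,0,1,0,0,2.5,0,1,0,0,2,0,1,0,0,2,0,1,0,0,0,0,1,0,0,0,0]
}}

```text
clock: 5.3
position: [0.6341, 0.2361, 0.0311]
ee_rot: [-0.0, 0.995, 0.1, 0.0]
contact_force: [0.2, 0.3, 1.1]
width: 0.0853
gripper_force: 0.0
```

```bash
python3 - <<'E'
from h import *
togo([.6325,.2345,.012],11.7)
S=get_image("scene")
crop(S,370,160,120,100,6,"s3")
E
```

```text
t 5.3 pos [0.6341 0.2361 0.0311] xaxis yaw 11.45 togo cm [-0.19  0.12  1.91] roll -0.25 z [ 0.001  0.    -1.   ] w 0.0853 F [0.2 0.3 1.1] gf 0.0 q [ 0.25  0.55  1.51 -0.    1.09  1.62]
```

View pics/s3.png

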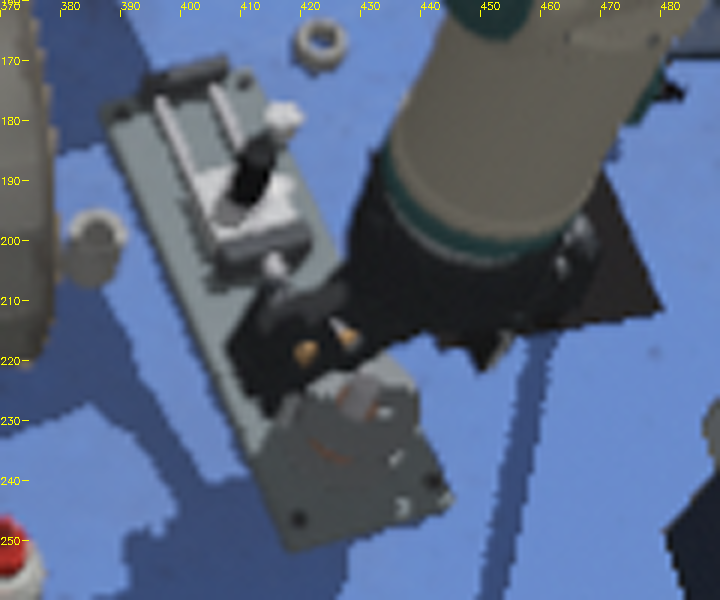

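The crop shows the right finger at about (413,222) and the left one near (450,217), on either side of the flange at (429,230). There is no contact yet, so I'll lower and close.

Call:
{"fn": "send_rows", "kwargs": {
  "newtons": 40,
  "steps": [1,0,0,1,0,1,0,0,0.8,0,1,0,0,0,0,0,0,0,0,0,-1,0,0,0,0,-1,0,0,0,0,-1,0,0,0,0,-1,0,0,0,0,-1,0,0,0,0,-1,0,0,0,0]
}}

```text
clock: 6.35
position: [0.6341, 0.2358, 0.013]
ee_rot: [-0.0, 0.995, 0.1, 0.001]
contact_force: [0.0, -0.6, 3.9]
width: 0.0529
gripper_force: 42.5
```

The width is 52.9 mm where 56 is expected, so I'll check the grip in a picture.

```bash
python3 - <<'E'
from h import *
togo([.6325,.2345,.012],11.7)
S=get_image("scene");T=get_image("top")
c=np.radians(11.7);u=np.array([np.cos(c),np.sin(c),0]);v=np.array([-np.sin(c),np.cos(c),0])
C=np.array([.6335,.235,0])
def im(g,x,y):
    f=8;a=cv2.resize(g["color"][y:y+72,x:x+48,::-1],None,fx=f,fy=f,interpolation=cv2.INTER_CUBIC)
    for s,h,col in((28,.054,(0,255,0)),):
        for k in range(0,360,30):
            t=np.radians(k);P=C+.028*(np.cos(t)*u+np.sin(t)*v)+[0,0,h]
            p=px(g,P);cv2.circle(a,tuple(((p-[x,y]+.5)*f).astype(int).tolist()),2,col,-1)
    for s in(-1,1):
        for w in(-.011,.011):
            P=C+s*.028*v+w*u+[0,0,.03];p=px(g,P);cv2.circle(a,tuple(((p-[x,y]+.5)*f).astype(int).tolist()),3,(0,0,255),-1)
    return a
cv2.imwrite("pics/c4.png",np.hstack([im(S,406,185),im(T,200,140)]))
E
```

```text
t 6.35 pos [0.6341 0.2358 0.013 ] xaxis yaw 11.43 togo cm [-0.18  0.09  0.1 ] roll -0.27 z [ 0.001  0.    -1.   ] w 0.0529 F [ 0.  -0.6  3.9] gf 42.5 q [ 0.25  0.56  1.52 -0.    1.05  1.62]
```

View pics/c4.png

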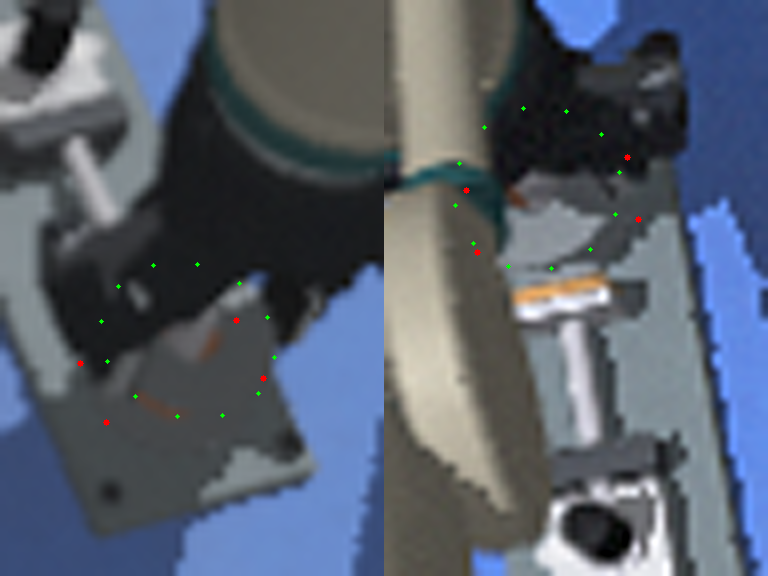

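The projected flange outline fits the bobbin at about (190,340) in the scene half, and the fingers sit at its sides. I'll try a gentle lift.

Call:
{"fn": "send_rows", "kwargs": {
  "steps": [-1,0,0,-0.5,0,-1,0,0,-1,0,-1,0,0,-1.5,0,-1,0,0,-2,0,-1,0,0,-2,0,-1,0,0,-2,0,-1,0,0,0,0,-1,0,0,0,0]
}}

```text
clock: 7.25
position: [0.6332, 0.2356, 0.1023]
ee_rot: [0.0, 0.995, 0.1, -0.0]
contact_force: [-0.1, -0.7, -0.9]
width: 0.0532
gripper_force: 42.2
```

```bash
python3 - <<'E'
from h import *
togo([.5286,.3425,.13],11.7)
T=get_image("top");S=get_image("scene")
cv2.imwrite("pics/c5.png",cv2.resize(np.hstack([S["color"][180:255,395:475,::-1],T["color"][135:210,190:270,::-1]]),None,fx=5,fy=5,interpolation=cv2.INTER_CUBIC))
E
```

```text
t 7.25 pos [0.6332 0.2356 0.1023] xaxis yaw 11.44 togo cm [ -8.14 -12.55  -2.77] roll -0.26 z [-0. -0. -1.] w 0.0532 F [-0.1 -0.7 -0.9] gf 42.2 q [ 0.25  0.49  1.42 -0.    1.24  1.62]
```

View pics/c5.png

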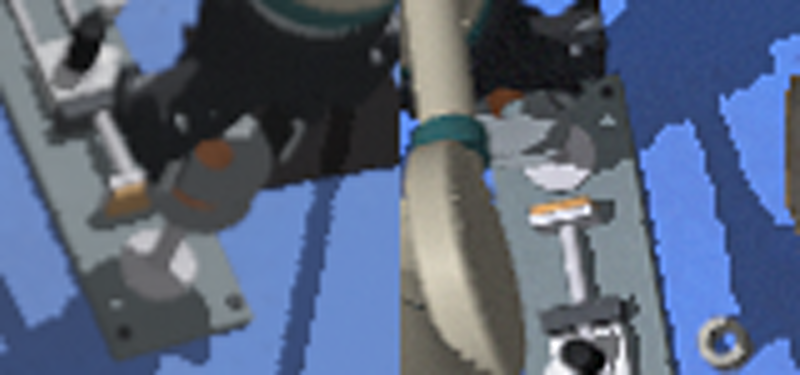

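The bobbin is off the spindle and held level: it shows at (215,170) in the scene half, with the bare spindle at (160,250). I'll move it to the mat.

Call:
{"fn": "send_rows", "kwargs": {
  "steps": [-1,-0.5,-0.7,0,0,-1,-1,-1.5,0,0,-1,-1.3,-2,0,0,-1,-1.3,-2.1,0,0,-1,-1.3,-2.1,0,0,-1,-1.3,-2,0,0,-1,-0.9,-1.4,0,0,-1,-0.5,-0.7,0,0,-1,0,0,0,0,-1,0,0,0,0]
}}

```text
clock: 8.35
position: [0.5298, 0.3419, 0.1024]
ee_rot: [0.0, 0.995, 0.1, 0.0]
contact_force: [0.5, -0.8, -0.9]
width: 0.0526
gripper_force: 42.2
```

Call:
{"fn": "send_rows", "kwargs": {
  "steps": [-1,0,0,1,0,-1,0,0,2,0,-1,0,0,2,0,-1,0,0,2,0,-1,0,0,1.2,0,-1,0,0,0.6,0,-1,0,0,0,0,-1,0,0,0,0]
}}

```text
clock: 9.15
position: [0.5301, 0.3423, 0.0149]
ee_rot: [-0.0, 0.995, 0.099, 0.001]
contact_force: [-0.4, 0.4, -0.5]
width: 0.0532
gripper_force: 42.2
```

```bash
python3 - <<'E'
from h import *
togo([.5286,.3425,-.001],11.7)
E
```

```text
t 9.15 pos [0.5301 0.3423 0.0149] xaxis yaw 11.42 togo cm [-0.15 -0.05  1.59] roll -0.28 z [ 0.001  0.    -1.   ] w 0.0532 F [-0.4  0.4 -0.5] gf 42.2 q [ 0.46  0.5   1.64 -0.    1.    1.83]
```

Call:
{"fn": "send_rows", "kwargs": {
  "steps": [-1,0,0,0.5,0,-1,0,0,0.5,0,-1,0,0,0.2,0,-1,0,0,0.15,0,-1,0,0,0.1,0,-1,0,0,0,0]
}}

```text
clock: 9.75
position: [0.5292, 0.3421, -0.0003]
ee_rot: [0.0, 0.995, 0.1, -0.0]
contact_force: [0.1, 0.8, -0.9]
width: 0.0529
gripper_force: 42.2
```

Call:
{"fn": "send_rows", "kwargs": {
  "steps": [-1,0,0,0.1,0,-1,0,0,0.05,0,-1,0,0,0,0]
}}

```text
clock: 10.05
position: [0.5296, 0.3422, -0.0009]
ee_rot: [-0.0, 0.995, 0.1, 0.0]
contact_force: [-0.9, -0.3, 4.9]
width: 0.0528
gripper_force: 42.6
```

It is on the mat. I'll open gradually and rise.

Call:
{"fn": "send_rows", "kwargs": {
  "steps": [0.4,0,0,0,0,1,0,0,0,0,1,0,0,0,0,1,0,0,0,0,1,0,0,0,0,1,0,0,0,0]
}}

```text
clock: 10.65
position: [0.5294, 0.3421, -0.0017]
ee_rot: [0.0, 0.995, 0.1, -0.0]
contact_force: [0.3, -0.3, 0.5]
width: 0.0858
gripper_force: 0.0
```

Call:
{"fn": "send_rows", "kwargs": {
  "steps": [1,0,0,-0.5,0,1,0,0,-1,0,1,0,0,-2,0,1,0,0,-3,0,1,0,0,-4,0,1,0,0,-4,0,1,0,0,0,0,1,0,0,0,0]
}}

```text
clock: 11.45
position: [0.5301, 0.3425, 0.1456]
ee_rot: [-0.001, 0.995, 0.1, 0.002]
contact_force: [-1.1, -0.4, -0.6]
width: 0.0855
gripper_force: 0.0
```

```bash
python3 - <<'E'
from h import *
togo([.5145,.211,.15],11.7)
T=get_image("top");S=get_image("scene")
cv2.imwrite("pics/c6.png",cv2.resize(np.hstack([S["color"][165:240,395:475,::-1],T["color"][155:230,160:240,::-1]]),None,fx=5,fy=5,interpolation=cv2.INTER_CUBIC))
E
```

```text
t 11.45 pos [0.5301 0.3425 0.1456] xaxis yaw 11.44 togo cm [-4.13 12.58 -0.47] roll -0.26 z [ 0.004  0.002 -1.   ] w 0.0855 F [-1.1 -0.4 -0.6] gf 0.0 q [ 0.46  0.39  1.47 -0.    1.28  1.83]
```

View pics/c6.png

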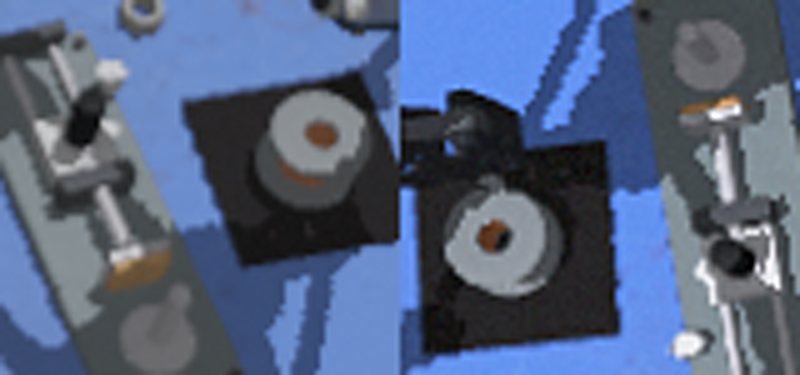

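The bobbin stands flat on the mat: scene half (319,132), top half (495,242). I'll check its place.

```bash
python3 - <<'E'
from h import *
T=get_image("top");S=get_image("scene")
s=lambda a,b:((a+.5)/5-.5+395,(b+.5)/5-.5+165)
t=lambda a,b:((a-400+.5)/5-.5+160,(b+.5)/5-.5+155)
print(tri(S,s(319,132),T,t(495,242)),atz(S,*s(319,132),.04),atz(T,*t(495,242),.04))
# knob mid (z .054), project the estimates
for g,n in((S,s),(T,t)):
    for P in ([.5125,.2095,.073],[.5145,.211,.073],[.5145,.211,.034]): print(P,px(g,P))
print("knob top ends S",atz(S,*s(86,104),.07), "T",atz(T,*t(730,254),.073))
E
```

```text
(array([0.52707192, 0.34181158, 0.04228562]), np.float64(0.00036327968628997433)) [0.52580603 0.34296598 0.04      ] [0.52737016 0.34232752 0.04      ]
[0.5125, 0.2095, 0.073] [411.98960506 184.03207586]
[0.5145, 0.211, 0.073] [412.67867894 184.62797521]
[0.5145, 0.211, 0.034] [410.03818392 191.9265563 ]
[0.5125, 0.2095, 0.073] [225.1833347  206.97041873]
[0.5145, 0.211, 0.073] [224.63387169 206.20390902]
[0.5145, 0.211, 0.034] [227.54793014 208.22504994]
knob top ends S [0.51495974 0.20908399 0.07      ] T [0.51661038 0.20855096 0.073     ]
```

The bobbin is within 2 mm of the mat's middle. Now the knob, at about (0.515, 0.210).

Call:
{"fn": "send_rows", "kwargs": {
  "steps": [1,-0.5,1.6,0,0,1,-1,3,0,0,1,-1,3,0,0,1,-1,3,0,0,1,-0.6,2.1,0,0,1,0,0,1,0,1,0,0,2,0,1,0,0,2,0,1,0,0,0,0,1,0,0,0,0]
}}

```text
clock: 12.65
position: [0.5138, 0.2095, 0.0927]
ee_rot: [0.0, 0.995, 0.1, -0.001]
contact_force: [-0.3, 0.8, 0.3]
width: 0.0854
gripper_force: 0.0
```

```bash
python3 - <<'E'
from h import *
togo([.515,.210,.037],11.7)
E
```

```text
t 12.65 pos [0.5138 0.2095 0.0927] xaxis yaw 11.45 togo cm [ 0.13 -0.02  5.57] roll -0.25 z [-0.002 -0.    -1.   ] w 0.0854 F [-0.3  0.8  0.3] gf 0.0 q [0.26 0.33 1.71 0.   1.1  1.63]
```

Call:
{"fn": "send_rows", "kwargs": {
  "newtons": 60,
  "steps": [1,0.1,0,2,0,1,0,0,2,0,1,0,0,1.5,0,1,0,0,0,0,0,0,0,0,0,-1,0,0,0,0,-1,0,0,0,0,-1,0,0,0,0,-1,0,0,0,0,-1,0,0,0,0,-1,0,0,0,0,-1,0,0,0,0]
}}

```text
clock: 13.85
position: [0.5157, 0.21, 0.0391]
ee_rot: [-0.0, 0.995, 0.1, 0.001]
contact_force: [-1.8, 0.5, 5.9]
width: 0.0127
gripper_force: 58.6
```

```bash
python3 - <<'E'
from h import *
togo([.515,.210,.037],11.7)
T=get_image("top");S=get_image("scene")
cv2.imwrite("pics/c7.png",cv2.resize(np.hstack([S["color"][165:240,395:475,::-1],T["color"][170:245,185:265,::-1]]),None,fx=5,fy=5,interpolation=cv2.INTER_CUBIC))
E
```

```text
t 13.85 pos [0.5157 0.21   0.0391] xaxis yaw 11.43 togo cm [-0.06 -0.02  0.21] roll -0.27 z [ 0.001  0.    -1.   ] w 0.0127 F [-1.8  0.5  5.9] gf 58.6 q [0.26 0.39 1.78 0.   0.98 1.63]
```

View pics/c7.png

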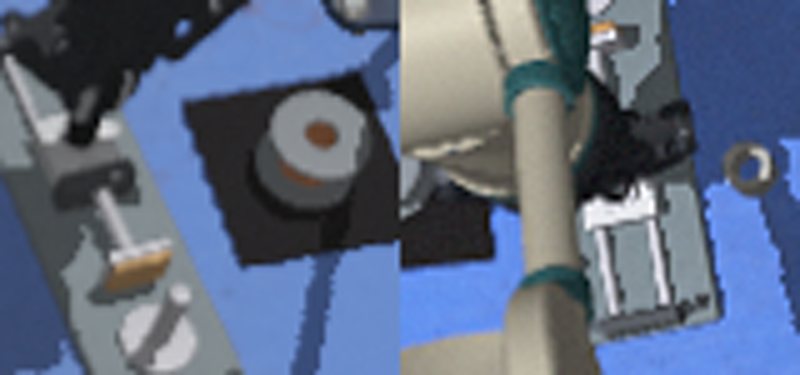

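The knob is gripped: in the scene half it disappears between the fingers at (85,115), and the mark itself is now hidden. I'll measure the distance from knob to mark in the first pictures numerically, rectified on the pointers' plane.

```bash
cat > rect.py <<'E'
from h import *
c=np.radians(11.7);u=np.array([np.cos(c),np.sin(c),0]);v=np.array([-np.sin(c),np.cos(c),0])
O=np.array([.5584,.2182,0])
def rect(g,img,z,x0,x1,y0,y1,st=.001):
    xs=np.arange(x0,x1,st);ys=np.arange(y0,y1,st)
    P=np.array([O+x*u+y*v+[0,0,z] for y in ys for x in xs])
    T=np.linalg.inv(g["T"]);r=cv2.Rodrigues(T[:3,:3])[0]
    p=cv2.projectPoints(P,r,T[:3,3],g["mtx"],np.array([g["k1"],0,0,0,0.]))[0].reshape(len(ys),len(xs),2).astype(np.float32)
    return cv2.remap(img,p,None,cv2.INTER_LINEAR)
E
python3 - <<'E'
from rect import *
for n in("scene","top"):
    g=get_image(n);g0=cv2.imread(f"pics/{n}0.png")
    r=rect(g,g0,.028,-.1,-.01,.008,.052,.002).min(axis=2)
    print(n,"cols x=-100..-12 step2; rows y down from 50")
    for i in range(len(r)-1,-1,-1): print(f"{8+2*i:3d}"," ".join(f"{k//10:2d}" for k in r[i]))
E
```

```text
scene cols x=-100..-12 step2; rows y down from 50
 50 10 10 10 10 10 10 11 11 11 12 12 11 11 11 10 10 10 11 11 10 10 11 10 10 10 10 10 10 10 10 10 10 10 10 10 10 10 10 10 10 10 10 10 10 10 10
 48 10 10 10 10 10 11 12 13 13 14 14 14 12 11 10 10 10 11 11 10 10 10 10 10 10 10 10 10 10 10 10 10 10 10 10 10 10 10 10 10 10 10 10 10 10 10
 46 10 10 10 10 10 11 14 16 16 17 17 16 13 11 10 10 11 11 11 10 10 10 10 10 10 10 10 10 10 10 10 10 10 10 10 10 10 10 10 10 10 10 10 10 10 10
 44 10 10 10 10 10 11 15 18 19 19 19 18 15 12 10 10 11 11 11 10 10 10 10 10 10 10 10 10 10 10 10 10 10 10 10 10 10 10 10 10 10 10 10 10 10 11
 42 10 10 10 10 11 12 16 18 19 19 19 17 14 11 10 10 11 11 11 10 10 10 10 10 11 10 10 10 10 10 10 10 10 10 10 10 10 10 10 10 10 10 10 11 11 11
 40 10 10 10 11 11 14 18 19 19 19 18 17 14 11 10 10 11 11 10 10 10 10 10 10 10 10 11 11 10 10 10 10 10 10 10 10 10 10 10 10 10 10 10 11 11 11
 38 10 10 11 11 12 15 18 19 20 19 18 17 14 12 10 10 10 10 10 10 10 10 10 10 11 11 11 11 11 11 11 11 10 10 11 11 10 10 10 10 10 10 10 11 11 11
 36 11 11 11 11 12 15 18 19 19 19 18 16 14 12 10 10 10 1
[... 4545 characters left out ...]
 19 20 20 19 18 18 19 21 21 21 19 18 18 17 18 19 20 19 16 19 22 23 23 23 23 23 23 22 19 13  9  7  7 10 15 20 15  9  5  7  8  8  8  8
 14 20 20 19 19 19 19 19 20 20 20 20 19 19 19 19 20 21 20 19 18 14 19 22 23 23 23 23 23 21 17 12  6  4  3  4  5  9 14 15  9  6  7  8  8  8  8
 12 12 12 13 14 15 15 14 13 12 13 13 14 14 14 13 12 13 13 14 13 12 20 22 23 23 23 22 20 16 11  7  4  4  3  3  3  4  9 15 10  7  6  8  8  8  7
 10  8  8  8  8  8  8  8 10 11 10  9  8  7  7  8  8  8  8  9  8 11 20 22 22 22 22 20 16  9  6  5  4  4  4  3  3  3  9 12  8  6  6  8  8  8  7
  8  8  6  7 10 11 10 10 11 12 12 12 12 11 10  9  8  7  7 11 10 13 21 23 22 21 22 15 10  5  3  4  4  4  4  3  3  2  9 11  8  6  6  8  8  8  8
```

Both rectified views agree on the distance:

| View | Carriage pointer x | Mark pointer x | Difference |
|---|---|---|---|
| Top | −41.7 mm | −78.1 mm | 36.4 mm |
| Scene | −46.9 mm | −82.9 mm | 36 mm |

I'll pull 36 mm.

Call:
{"fn": "send_rows", "kwargs": {
  "newtons": 60,
  "steps": [-1,-0.3,0,0,0,-1,-0.4,0,0,0,-1,-0.5,0,0,0,-1,-0.5,0,0,0,-1,-0.5,0,0,0,-1,-0.5,0,0,0,-1,-0.4,0,0,0,-1,-0.3,0,0,0,-1,-0.2,0,0,0,-1,0,0,0,0,-1,0,0,0,0]
}}

```text
clock: 15.15
position: [0.4857, 0.2037, 0.0393]
ee_rot: [-0.001, 0.995, 0.1, 0.006]
contact_force: [7.4, 2.4, -2.2]
width: 0.0125
gripper_force: 58.7
```

```bash
python3 - <<'E'
from rect import *
togo([.5157-.0360*u[0],.2100-.0360*u[1],.039],11.7)
# shoe/rod (scene) and carriage near edge (top): profiles along stand x, then and now
for n,z,x0,x1,y0,y1 in(("scene",.046,0,.08,-.004,.004),("scene",.046,0,.08,.010,.016),("top",.031,-.118,-.03,-.018,-.010),("top",.031,-.118,-.03,-.006,.004)):
    g=get_image(n);g0=cv2.imread(f"pics/{n}0.png")
    print(n,z,x0,y0)
    for im in(g0,g["color"][:,:,::-1].copy()):
        r=rect(g,im,z,x0,x1,y0,y1,.002).mean(axis=0)
        print(" B"," ".join(f"{k/10:2.0f}" for k in r[:,0]));print(" R"," ".join(f"{k/10:2.0f}" for k in r[:,2]))
E
```

```text
t 15.15 pos [0.4857 0.2037 0.0393] xaxis yaw 11.43 togo cm [-0.53 -0.    0.02] roll -0.27 z [ 0.011  0.003 -1.   ] w 0.0125 F [ 7.4  2.4 -2.2] gf 58.7 q [ 0.27  0.34  1.85 -0.    0.93  1.64]
scene 0.046 0 -0.004
 B 14 15 15 15 16 17 17 17 17 17 17 17 17 18 17 17 18 19 20 17 13 10 10 12 14 15 15 15 15 15 15 15 14 12 11 10 10 10 11 12
 R 14 14 14 15 16 16 16 16 16 16 16 16 16 17 17 17 17 19 19 18 18 17 15 13 14 14 14 14 14 14 14 14 13 12 11 11 10 10 10 11
 B 15 18 19 18 15 12  9  7  6  6  5  6  7  8 10 12 14 14 15 15 15 15 15 15 15 15 15 15 15 15 15 14 15 15 15 15 13 11 10 10
 R 15 17 19 18 17 17 16 13 11 10 10 10  9  8  9 10 12 13 13 13 13 13 13 13 13 13 13 13 13 13 13 13 13 14 15 14 13 11 10 10
scene 0.046 0 0.01
 B  9 12 14 14 15 15 15 15 15 15 15 15 15 15 15 15 17 19 20 17 14 11 10 12 14 15 15 15 15 16 17 18 19 20 19 16 13 10  9 10
 R  8 11 12 13 13 13 13 13 13 13 13 13 13 13 13 13 16 18 19 19 19 18 16 14 14 14 14 14 14 15 16 18 19 19 19 16 12 10 10 11
 B 10 16 19 19 16 13 10  8  8  9 12 13 14 15 15 15 14 14 14 14 14 15 15 15 15 15 14 14 14 15 16 18 19 20 19 16 13 12 13 14
 R 10 15
[... 542 characters left out ...]
1
 R  7  8  9  8  8 11 14 16 16 16 16 16 15 14 15 20 21 21 21 22 22 19 16  9  5  2  2  3  2  2  2  2  3  4  5  5  4  4  3  4  4  8 10 10
top 0.031 -0.118 -0.006
 B  8  9 10 10  9 12 15 16 16 16 15 15 15 16 16 16 16 16 15 15 15 15 15 15 15 15 16 15 13 15 22 24 24 23 19 14  8  4  2  2  3  4  6  8
 R  7  8  9  9  8 11 13 14 14 13 13 13 13 13 13 13 13 13 13 13 13 13 13 13 13 13 13 13 12 14 21 23 23 22 19 13  7  4  2  2  2  3  5  7
 B  8  9 10 10  9 12 15 16 16 15 15 15 15 14 18 23 24 24 22 16 11  7  5  3  2  2  3  2  2  3  2  3  3  3  3  3  3  3  3  3  3  3  3  3
 R  7  8  9  9  8 11 13 13 13 13 13 13 13 12 17 22 23 23 21 15 11  6  5  3  2  2  2  2  2  2  2  2  2  2  2  2  2  2  2  2  2  3  2  2
```

The brake moved 30.8 mm, by both the TCP and the images, because the arm gives a little under the spring. It needs about 5.4 mm more.

Call:
{"fn": "send_rows", "kwargs": {
  "steps": [-1,-0.2,0,0,0,-1,-0.2,0,0,0,-1,-0.2,0,0,0,-1,0,0,0,0,-1,0,0,0,0,-1,0,0,0,0,-1,0,0,0,0]
}}

```text
clock: 16.05
position: [0.4803, 0.2027, 0.0393]
ee_rot: [-0.001, 0.995, 0.1, 0.006]
contact_force: [8.6, 3.2, -3.2]
width: 0.0127
gripper_force: 58.7
```

```bash
python3 - <<'E'
from rect import *
togo([.5157-.0362*u[0],.2100-.0362*u[1],.039],11.7)
from scipy.optimize import minimize_scalar
for n,z,x0,x1,y0,y1 in(("scene",.046,.028,.040,-.012,.014),("top",.031,-.066,-.054,-.018,.004)):
    g=get_image(n);g0=cv2.imread(f"pics/{n}0.png");now=g["color"][:,:,::-1].copy()
    a=rect(g,g0,z,x0,x1,y0,y1,.001).astype(float)
    e=[(np.abs(rect(g,now,z,x0-d,x1-d,y0,y1,.001)-a).mean().round(1),round(d*1000,1)) for d in np.arange(.028,.044,.0005)]
    print(n,sorted(e)[:4])
E
```

```text
t 16.05 pos [0.4803 0.2027 0.0393] xaxis yaw 11.43 togo cm [-0.01  0.    0.03] roll -0.27 z [ 0.012  0.003 -1.   ] w 0.0127 F [ 8.6  3.2 -3.2] gf 58.7 q [ 0.27  0.34  1.87 -0.    0.93  1.64]
scene [(np.float64(21.7), np.float64(34.5)), (np.float64(21.8), np.float64(34.0)), (np.float64(22.6), np.float64(33.5)), (np.float64(22.7), np.float64(35.0))]Traceback (most recent call last):
  File "<stdin>", line 7, in <module>
ValueError: operands could not be broadcast together with shapes (22,12,3) (22,13,3)
```

```bash
python3 - <<'E'
from rect import *
# half-level crossing of carriage near edge (top) and shoe back/cork edges (scene), before/after
def cross(p,x,lv):
    i=np.where((p[:-1]<lv)&(p[1:]>=lv))[0];return (x[i]+(lv-p[i])/(p[i+1]-p[i])*(x[1]-x[0])).round(4)
g=get_image("top");g0=cv2.imread("pics/top0.png")
for y in(-.016,-.004,0):
    for im in(g0,g["color"][:,:,::-1].copy()):
        p=rect(g,im,.031,-.105,-.045,y,y+.004,.0005).mean(axis=(0,2));print("top",y,cross(p,np.arange(len(p))*.0005-.105,180))
g=get_image("scene");g0=cv2.imread("pics/scene0.png")
for y in(-.01,-.003,.010):
    for im in(g0,g["color"][:,:,::-1].copy()):
        p=rect(g,im,.046,-.01,.055,y,y+.005,.0005).mean(axis=0);q=(p[:,2]-p[:,0]);x=np.arange(len(p))*.0005-.01
        w=np.clip(q-15,0,None);print("cork",y,(w*x).sum()/w.sum())
E
```

```text
top -0.016 [-0.0591]
top -0.016 [-0.0957]
top -0.004 [-0.0591]
top -0.004 [-0.0952]
top 0 [-0.0588]
top 0 [-0.0959]
cork -0.01 0.042941171899285036
cork -0.01 0.009951736207055356
cork -0.003 0.04197664442326024
cork -0.003 0.0098950864422202
cork 0.01 0.04206371576022232
cork 0.01 0.006970232299346222
```

The top view gives 36.5 mm and the TCP 36.1 mm, so the brake is at the mark. I'll let it settle for a moment and hand in.

Call:
{"fn": "send_rows", "kwargs": {
  "steps": [-1,0,0,0,0,-1,0,0,0,0,-1,0,0,0,0,-1,0,0,0,0]
}}

```text
clock: 16.65
position: [0.4803, 0.2027, 0.0393]
ee_rot: [-0.001, 0.995, 0.1, 0.006]
contact_force: [8.9, 2.0, -3.5]
width: 0.0128
gripper_force: 58.7
```

```bash
python3 -c "
from h import *
togo([.4803,.2027,.0393],11.7)
print(sign_off())"
```

```text
t 16.65 pos [0.4803 0.2027 0.0393] xaxis yaw 11.43 togo cm [-0. -0.  0.] roll -0.27 z [ 0.012  0.003 -1.   ] w 0.0128 F [ 8.9  2.  -3.5] gf 58.7 q [ 0.27  0.34  1.87 -0.    0.93  1.64]
the job is handed in; nothing more can be done
None
```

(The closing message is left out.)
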